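# Find the rocking corner of the balance plate and press its shim flat

### The arm

A 6-joint arm with a two-finger parallel gripper is mounted at the origin on the work surface. World frame = base frame: x ahead of the robot, y to its left, z up, the work surface at z = 0. Lengths are in mm, angles in rad, forces in N, time in s.
With the tool pointing down it reaches from about 225 to 725 mm from the base axis. Payload 3.1 kg.
Tool frame: the origin (TCP) lies on the front face of the gripper's body, between the roots of the fingers; the fingertips stand 73 mm ahead of it and the grasp point (between the pads) lies ahead of it (grip_point_offset is the z of the grasp point in the tool frame, in mm); z points along the fingers, y is the direction in which the jaws open and shut (so a half turn about z gives the same grasp; the last joint's range is limited). The gripper opens to 85 mm and grips with 20 to 120 N. Pads are 22 mm wide; open, the fingers measure 114 mm over their backs; the gripper's body (76 mm by 85 mm) begins 54 mm behind the grasp point. The pads swing forward as they close: fully open they stand 13 mm farther back than shut.
Start: joints at [-1.452, 0.048, 0.099, 1.622, 0, 1.443], TCP at [128.244, -509.089, 303.912] pointing down, gripper open.
Joint ranges: [-2.91, 2.91], [-0.99, 1.94], [-1.21, 1.42], [-2.12, 2.29], [-1.49, 1.47], [-3.14, 3.14]. Speed limits (rad/s): [2.79, 2.79, 3.14, 3.14, 3.14, 3.14].

### API

Orientations are given as a rotation vector (axis times angle).
In Python, from workcell import * gives the robot as it stands. The module is installed in compiled form; this text tells all that it offers.
- The arm moves only by the tool arm_command, never from a script. Its argument "targets" is text: rows parted by semicolons, each of 4 numbers parted by spaces: the shift along the tool's x, y, z normalised to -1 to 1, where 1 is 0.5 m, then the turn about the tool's z normalised to -1 to 1, where 1 is 180 degrees. A call has 1 to 5 rows; each row is the pose to reach, as a shift and turn from the pose commanded when the call began, along the tool's axes at that moment, turning the shorter way round; what a row does not reach only later rows make up. A row lasts 1/12 s, in which the tool goes at most 41.7 mm and 7.16 degrees, less where a joint would pass 70% of its speed; a pose out of reach is approached as far as the arm can. A call with a number of a shift or a turn outside -1 to 1 is refused whole. A call with a gripper value outside its range is refused whole. "hand" is the opening, from -1 (shut) to 1 (fully open), so that 0 is half open, set as the call begins (left out, the last holds). The fingers move at their own pace and stop on an object; "squeeze" is the grip in N (left out, the last holds). Time passes only in rows, so rows that repeat a pose let the fingers close. It gives the time, the measured TCP pose, the force and the opening at its end, in the units of the state.
- get_obs(): the state, without advancing time (a new reading comes with each control period).
- camera(name): name is "scene" or "top" or "wrist"; returns (picture, depth): 400x640x3 uint8, red, green, blue; 400x640 float32, mm along the optical axis (not along the pixel's ray), 0 where there is no reading.
- get_calibration(name): a dict with "fx", "fy", "cx", "cy" (pixels), "k1" (the pictures are not rectified: a ray, as slopes to the right and down, at radius r is drawn at 1 + k1 r^2 times it, then the intrinsics apply), "xyz" and "orientation" of the camera in the world. Camera axes: x right, y up, looking along -z (the intrinsics and any distortion apply to the point x, -y, -z); pixel columns grow to the right and rows downward; lengths in mm; the calibration is good to about 2 mm. A picture is of the moment at which its call begins: read the wrist's pose just before it. get_calibration takes no time and is no camera call; for the wrist camera it gives the pose at the moment of the call.
- close_job(): hands the job in, once; it reports no verdict.
The state is a dict: "clock": time; "q": joint angles; "qd": joint speeds; "joint_torque": joint torques, N m; "tool_pos": TCP position; "ee_rot": TCP orientation; "force": force on the tool from outside, world axes, zero at the start; "moment": the same for the moment, N m; "gripper_width": finger opening in mm.
Only numpy, scipy, OpenCV 4.12 (cv2) and the standard library are available. Lean on these libraries where they do the work, as an engineer would, in place of code of your own. Each camera call takes 0.05 s, during which the arm holds its last target.

### The job

One corner of the stone plate under the balance rocks. With closed fingertips press down on the dots at the plate's corners, one after another, until you find the corner that gives, then press the orange shim tab beside that corner down flat and let go. Leave the other three shims up, and do not pick up or shift the balance, the bottle, the beaker or the jar.

Things in the scene. Friction and masses are not known exactly. Their poses are not given: they have to be found in the camera images.
- base: Fixed blue levelling base on the bench, 200 x 316 mm (x by y), 6 mm thick. Origin at the centre of its underside (bench height), x away from the robot at yaw 0, z up; its place on the bench varies and it is turned up to 0.3 rad either way. At its four corners, (+-64, +-79) mm in this frame, stand steel feet (hidden under the stone plate, tops 18 mm above the bench) that carry the plate. Any one of the four feet, never marked, is too soft: there the plate rocks.
- balance: White compact laboratory balance fixed on a pale stone plate 160 x 190 x 10 mm, 1.3 to 2.5 kg together, resting loosely on the four feet, aligned with the base. Origin at the centre of the plate's underside, 18 mm above the bench when level; plate top at 10 mm above the origin. The balance covers x +-52, y +-52 mm of the plate and rises to 43 mm above the origin. Axes as the base's.
- corner_near_left (a point): Dark dot, 16 mm across, on top of the plate at its near left (-x, +y) corner, straight above that corner's foot: the place to press. 28 mm above the bench when level. A firm corner does not give; the rocking one springs down 5 mm under about 4 to 8 N, meets a hard stop, and springs back level when released.
- corner_near_right (a point): Dark dot, 16 mm across, on top of the plate at its near right (-x, -y) corner, straight above that corner's foot: the place to press. 28 mm above the bench when level. A firm corner does not give; the rocking one springs down 5 mm under about 4 to 8 N, meets a hard stop, and springs back level when released.
- corner_far_left (a point): Dark dot, 16 mm across, on top of the plate at its far left (+x, +y) corner, straight above that corner's foot: the place to press. 28 mm above the bench when level. A firm corner does not give; the rocking one springs down 5 mm under about 4 to 8 N, meets a hard stop, and springs back level when released.
- corner_far_right (a point): Dark dot, 16 mm across, on top of the plate at its far right (+x, -y) corner, straight above that corner's foot: the place to press. 28 mm above the bench when level. A firm corner does not give; the rocking one springs down 5 mm under about 4 to 8 N, meets a hard stop, and springs back level when released.
- tab_near_left (a point): Point to press on top of the orange shim tab of the near left (-x, +y) corner. The tab, 32 mm wide, sticks out left (+y) from under the plate; this point is 137 mm from the base's middle along y and 64 mm along x, 36 mm out from the tab's hinge, about 30 mm above the bench at the start and 17 mm when flat. The tab runs on 17 mm beyond this point.
- shim_near_left (a joint): Angle of the near left (-x, +y) shim tab: 0 as it starts (tail cocked up 0.35 rad), 0.35 rad when pressed fully flat on its stop. Stiff: takes about 9 N pressed down on the tab's point, and stays where it is left. Flat, its two prongs stand just under the plate corner and block the rocking.
- tab_near_right (a point): Point to press on top of the orange shim tab of the near right (-x, -y) corner. The tab, 32 mm wide, sticks out right (-y) from under the plate; this point is 137 mm from the base's middle along y and 64 mm along x, 36 mm out from the tab's hinge, about 30 mm above the bench at the start and 17 mm when flat. The tab runs on 17 mm beyond this point.
- shim_near_right (a joint): Angle of the near right (-x, -y) shim tab: 0 as it starts (tail cocked up 0.35 rad), 0.35 rad when pressed fully flat on its stop. Stiff: takes about 9 N pressed down on the tab's point, and stays where it is left. Flat, its two prongs stand just under the plate corner and block the rocking.
- tab_far_left (a point): Point to press on top of the orange shim tab of the far left (+x, +y) corner. The tab, 32 mm wide, sticks out left (+y) from under the plate; this point is 137 mm from the base's middle along y and 64 mm along x, 36 mm out from the tab's hinge, about 30 mm above the bench at the start and 17 mm when flat. The tab runs on 17 mm beyond this point.
- shim_far_left (a joint): Angle of the far left (+x, +y) shim tab: 0 as it starts (tail cocked up 0.35 rad), 0.35 rad when pressed fully flat on its stop. Stiff: takes about 9 N pressed down on the tab's point, and stays where it is left. Flat, its two prongs stand just under the plate corner and block the rocking.
- tab_far_right (a point): Point to press on top of the orange shim tab of the far right (+x, -y) corner. The tab, 32 mm wide, sticks out right (-y) from under the plate; this point is 137 mm from the base's middle along y and 64 mm along x, 36 mm out from the tab's hinge, about 30 mm above the bench at the start and 17 mm when flat. The tab runs on 17 mm beyond this point.
- shim_far_right (a joint): Angle of the far right (+x, -y) shim tab: 0 as it starts (tail cocked up 0.35 rad), 0.35 rad when pressed fully flat on its stop. Stiff: takes about 9 N pressed down on the tab's point, and stays where it is left. Flat, its two prongs stand just under the plate corner and block the rocking.
- ring_near_left (a joint): How far (m) the yellow friction ring, 24 mm across, around the near left (-x, +y) foot has been pushed down by the plate: 0 at the start; about 0.005 once that corner has been pressed down and rocked. It stays down. Firm corners leave it at 0.
- ring_near_right (a joint): How far (m) the yellow friction ring, 24 mm across, around the near right (-x, -y) foot has been pushed down by the plate: 0 at the start; about 0.005 once that corner has been pressed down and rocked. It stays down. Firm corners leave it at 0.
- ring_far_left (a joint): How far (m) the yellow friction ring, 24 mm across, around the far left (+x, +y) foot has been pushed down by the plate: 0 at the start; about 0.005 once that corner has been pressed down and rocked. It stays down. Firm corners leave it at 0.
- ring_far_right (a joint): How far (m) the yellow friction ring, 24 mm across, around the far right (+x, -y) foot has been pushed down by the plate: 0 at the start; about 0.005 once that corner has been pressed down and rocked. It stays down. Firm corners leave it at 0.
- bottle: Bystander: white plastic bottle with a green cap, 56 mm across, 130 mm tall, left of the base. Origin at the centre of its underside.
- beaker: Bystander: empty glass beaker, 58 mm across, 70 mm tall, right of the base. Origin at the centre of its underside.
- jar: Bystander: amber glass jar with a blue cap, 48 mm across, 60 mm tall, beyond the base. Origin at the centre of its underside.
Things that resemble listed ones, but are neither listed nor needed, are in the scene too. Of the things like the balance, leave any that is blue, green or purple; of the rest the larger one is meant.

How it is judged:
By the outcome, as a careful person would: the job done as asked, in the order asked, and still so for the second after the job is handed in, with the robot touching nothing.
It also fails if it takes over 64 s, if anything falls off the work surface, if the arm or the gripper's body presses on something with over 40 N, if the wrist force passes 120 N, or if a joint passes its speed limit or range.

## Working session

There is one attempt and no reset: what is moved stays moved. The work goes in short steps, Python scripts to look and compute and a tool call to move; the robot and the scene stay as the last step left them, time stands still between calls to the robot, and variables do not carry over. Pictures are saved under pics/ and viewed, and the job is handed in when it is done.

Besides the shell and the picture viewer there is one more tool, called after ">>>" as name(argument=value, ...) on one line, values as JSON. arm_command: Moves the arm, as the interface text tells. Its arguments: {"type":"object","properties":{"targets":{"type":"string"},"hand":{"type":"number"},"squeeze":{"type":"number"}},"required":["targets"]}

```bash
mkdir -p pics; python3 - <<'E'
from workcell import *
import cv2,numpy as np
print(get_obs())
for n in ["scene","top"]:
    p,d=camera(n); cv2.imwrite(f"pics/{n}0.png",p[:,:,::-1]); np.save(f"{n}0.npy",d); np.save(f"{n}0p.npy",p)
    print(n,get_calibration(n))
E
```

```text
{'clock': 0.0, 'q': array([-1.45180748e+00,  4.87741205e-02,  9.75551048e-02,  1.62203255e+00,
       -4.69897440e-06,  1.44300402e+00]), 'qd': array([ 3.23163742e-04, -9.81186238e-06,  4.58028188e-04, -1.42256989e-03,
       -2.77306763e-04, -7.68185417e-04]), 'joint_torque': array([ 9.51697098e-05, -3.38780451e+01,  3.20015430e+01,  2.02332542e-02,
       -1.21319331e-04,  7.82257843e-06]), 'tool_pos': array([ 128.18422264, -508.63346289,  302.68340778]), 'ee_rot': array([-3.11527067e+00, -3.86357842e-01, -9.58749098e-06]), 'force': array([ 0.26919655, -0.54951104, -0.35558741]), 'moment': array([ 0.01627973, -0.00120523,  0.0055531 ]), 'gripper_width': 85.25956576287517}
scene {'fx': 415.99117087130605, 'fy': 415.99117087130605, 'cx': 322.4535589169636, 'cy': 200.7006091186552, 'k1': -0.08915720668321266, 'xyz': array([1029.6666054 ,  172.19995575,  932.26746211]), 'orientation': array([0.34130192, 0.4851048 , 1.83492948])}
top {'fx': 385.6002115108654, 'fy': 385.6002115108654, 'cx': 316.53122241065677, 'cy': 205.91608414447367, 'k1': -0.029667319581676503, 'xyz': array([ 399.59583844,  -20.05131118, 1001.78407515]), 'orientation': array([ 0.13037705, -0.09200036, -1.57465149])}
```

View pics/top0.png

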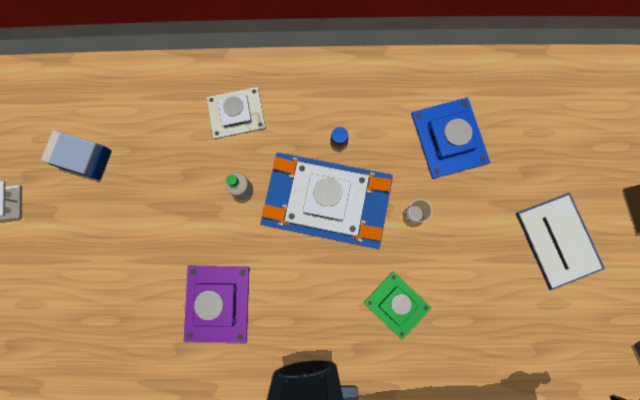

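View pics/scene0.png

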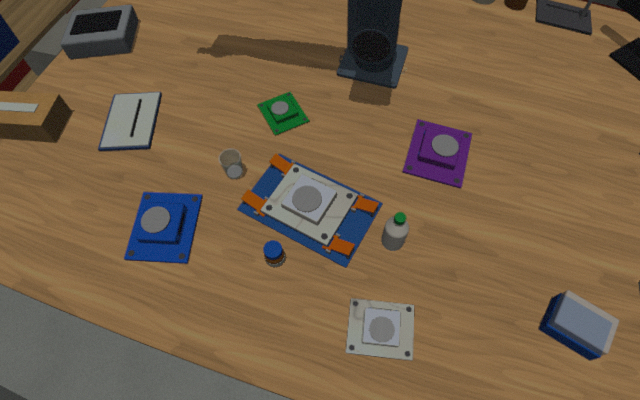

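Candidates like the balance in the top view are white on a blue base at (327,197), small cream at (236,112), blue (452,138), purple (217,305) and green (398,305). The white one at (327,197) fits: it is not blue, green or purple, it is larger than the cream one, and it has the orange tabs. I'll confirm that with a crop and measure the dots.

```bash
cat > h.py <<'E'
import numpy as np,cv2
from scipy.spatial.transform import Rotation as R
def ray(c,u,v):
    K=np.array([[c['fx'],0,c['cx']],[0,c['fy'],c['cy']],[0,0,1]])
    p=cv2.undistortPoints(np.array([[[u,v]]],float),K,np.array([c['k1'],0,0,0,0]))[0,0]
    return R.from_rotvec(c['orientation']).apply([p[0],-p[1],-1])
def onz(c,u,v,z):
    d=ray(c,u,v); return c['xyz']+d*(z-c['xyz'][2])/d[2]
def blobs(m,lo,hi):
    n,l,s,ce=cv2.connectedComponentsWithStats(m.astype(np.uint8))
    return [(ce[i],s[i,4]) for i in range(1,n) if lo<=s[i,4]<=hi]
E
python3 - <<'E'
from workcell import *
from h import *
boxes={'top':(255,145,400,255),'scene':(230,145,390,270)}
for n,(a,b,c2,d2) in boxes.items():
    p=np.load(n+'0p.npy'); c=get_calibration(n)
    cv2.imwrite(f'pics/{n}_crop.png',cv2.resize(p[b:d2,a:c2,::-1],None,fx=5,fy=5,interpolation=cv2.INTER_CUBIC))
    q=p.astype(int); r,g,bl=q[...,0],q[...,1],q[...,2]
    m=(q.max(2)<130)&(q.max(2)-q.min(2)<35); m[:b]=0;m[d2:]=0;m[:,:a]=0;m[:,c2:]=0
    print(n,'dots')
    for ce,s in blobs(m,6,60): print(ce.round(1),s,onz(c,*ce,28).round(1))
    m=(r>170)&(g<140)&(bl<60)&(r-g>80); m[:b]=0;m[d2:]=0;m[:,:a]=0;m[:,c2:]=0
    print('tabs')
    for ce,s in blobs(m,30,800): print(ce.round(1),s,onz(c,*ce,29).round(1))
E
```

```text
top dots
[338.4 147.2] 38 [692.6 -54.3  28. ]
[301.6 168. ] 25 [638.1  41.6  28. ]
[275.  169.7] 7 [634.2 110.7  28. ]
[361.4 179.8] 23 [ 605.1 -112.4   28. ]
[367.7 192.2] 6 [ 572.8 -127.6   28. ]
[384.5 191.3] 6 [ 574.5 -170.6   28. ]
[291.2 215.9] 23 [513.2  68.   28. ]
[322.5 216.7] 46 [510.5 -11.7  28. ]
[352.1 228.5] 27 [480.  -86.2  28. ]
tabs
[284.5 164.7] 238 [646.9  86.   29. ]
[379.  183.5] 243 [ 594.9 -156.9   29. ]
[273.7 212.6] 253 [521.9 112.7  29. ]
[369.8 232.2] 257 [ 470.3 -130.5   29. ]
scene dots
[288.7 158.8] 32 [ 455.9 -115.2   28. ]
[299.5 163. ] 6 [459.9 -83.4  28. ]
[295.5 169.5] 32 [482.3 -86.5  28. ]
[316.5 174. ] 6 [479. -30.  28.]
[320.5 173. ] 6 [473.  -21.1  28. ]
[319.  181.3] 21 [498.1 -16.8  28. ]
[346.5 185.5] 12 [489.   53.7  28. ]
[364.1 194.9] 30 [502.1 103.6  28. ]
[266.4 197.5] 14 [ 583.6 -127.8   28. ]
[275.3 199.2] 19 [ 581.3 -104.7   28. ]
[378.9 202.3] 15 [511.4 144.2  28. ]
[243.5 204.8] 25 [ 620.4 -174.7   28. ]
[268.6 207.2] 37 [ 607.6 -112.3   28. ]
[245.5 214.2] 12 [ 643.2 -159.6   28. ]
[255.9 213.3] 18 [ 633.1 -136.1   28. ]
[336. 217.] 9 [583.   54.6  28. ]
[264.  224.1] 23 [ 654.5 -105.9   28. ]
[368.5 227.5] 6 [586.4 137.4  28. ]
[283.5 234.5] 6 [666.  -51.1  28. ]
[323.9 235.8] 40 [639.8  41.9  28. ]
[364.5 234.5] 6 [607.2 133.1  28. ]
[296.5 241.5] 14 [673.6 -15.4  28. ]
[275.  240.6] 11 [687.1 -64.8  28. ]
[312.5 250. ] 16 [682.6  27.6  28. ]
[356.5 248.5] 6 [647.7 124.6  28. ]
[279.2 254.9] 20 [718.  -42.4  28. ]
[329.7 250.8] 32 [672.4  66.5  28. ]
[348.3 253.9] 30 [666.4 110.2  28. ]
[331.5 260.2] 16 [693.3  77.5  28. ]
tabs
```

```bash
sleep 1; ls pics
```

```text
scene0.png
scene_crop.png
top0.png
top_crop.png
```

View pics/top_crop.png

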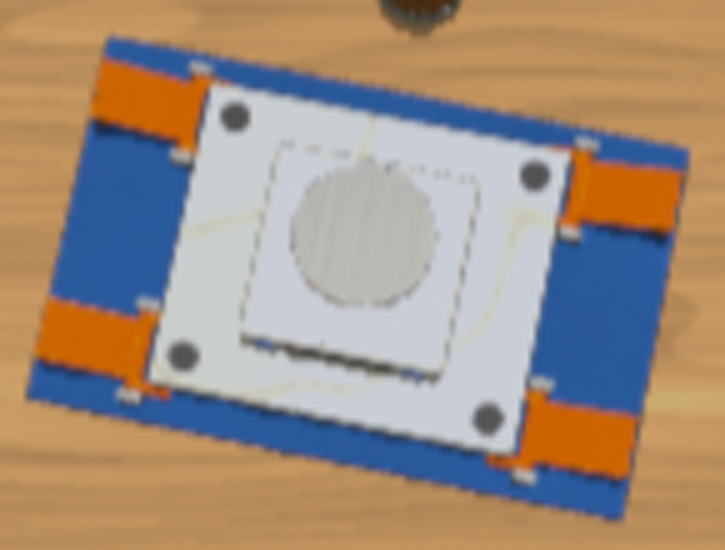

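The crop confirms the white balance on the blue base. Dots in the top view sit at (291,216) NL, (352,228) NR, (302,168) FL and (361,180) FR. That puts the base centre at about (559,-22) with yaw of about -0.21. The scene view agrees for FL and FR; its NL and NR dots weren't separately identified.

```bash
cat >> h.py <<'E'
C=np.array([559.,-22.3]);YAW=-0.21
def W(x,y): 
    c,s=np.cos(YAW),np.sin(YAW); return C+[c*x-s*y,s*x+c*y]
def state(o,*t):
    """shifts (normalised) to world points x,y,tipz"""
    M=R.from_rotvec(o['ee_rot'])
    print('t',round(o['clock'],2),'tcp',o['tool_pos'].round(1),'F',o['force'].round(1),'w',round(o['gripper_width'],1),'xaxis yaw',np.arctan2(*M.as_matrix()[[1,0],0]).round(3),'z',M.as_matrix()[:,2].round(3))
    for p in t:
        print(np.round(p,1),'->',(M.inv().apply(np.array([p[0],p[1],p[2]+73])-o['tool_pos'])/500).round(4))
D={k:W(64*a,79*b) for k,a,b in [('NL',-1,1),('NR',-1,-1),('FL',1,1),('FR',1,-1)]}
T={k:W(64*a,137*b) for k,a,b in [('NL',-1,1),('NR',-1,-1),('FL',1,1),('FR',1,-1)]}
E
python3 - <<'E'
from workcell import *
from h import *
c=get_calibration('top')
print(D,T)
print('bottle cap',onz(c,232,181,130),'jar',onz(c,339,134,60),'beaker',onz(c,420,208,70))
state(get_obs(),[*D['NR'],200])
E
```

```text
{'NL': array([512.87435355,  68.30587585]), 'NR': array([479.93768937, -86.22300867]), 'FL': array([638.06231063,  41.62300867]), 'FR': array([ 605.12564645, -112.90587585])} {'NL': array([524.96502774, 125.03166891]), 'NR': array([ 467.84701518, -142.94880173]), 'FL': array([650.15298482,  98.34880173]), 'FR': array([ 593.03497226, -169.63166891])}
bottle cap [583.97016867 197.00226583 130.        ] jar [717.41903954 -55.2450537   60.        ] beaker [ 525.1261365  -248.92418055   70.        ]
t 0.1 tcp [ 128.2 -508.7  302.8] F [ 0.6 -0.2 -0.6] w 85.6 xaxis yaw 0.247 z [-0.     0.002 -1.   ]
[479.9 -86.2 200. ] -> [ 0.8886 -0.6474  0.0612]
```

>>> arm_command(targets="0.3 -0.22 0 0.146;0.3 -0.22 0 0.146;0.3 -0.22 0 0.146;0.3 -0.22 0 0.146;0.3 -0.22 0 0.146", hand=-1)

```text
clock: 0.52
tool_pos: [248.2, -362.8, 303.5]
ee_rot: [-3.121, 0.335, -0.001]
force: [0.1, -0.3, 0.2]
gripper_width: 25.6
```

```bash
python3 - <<'E'
from workcell import *
from h import *
state(get_obs(),[*D['NR'],200])
E
```

```text
t 0.52 tcp [ 248.2 -362.8  303.5] F [ 0.1 -0.3  0.2] w 25.6 xaxis yaw -0.214 z [ 0.001  0.002 -1.   ]
[479.9 -86.2 200. ] -> [ 0.3355 -0.6388  0.0625]
```

>>> arm_command(targets="0.335 -0.638 0.062 0;0.335 -0.638 0.062 0;0.335 -0.638 0.062 0;0.335 -0.638 0.062 0;0.335 -0.638 0.062 0")

```text
clock: 0.93
tool_pos: [380.5, -204.5, 285.5]
ee_rot: [-3.124, 0.333, 0.0]
force: [1.2, -0.7, 0.2]
gripper_width: 0.2
```

```bash
python3 - <<'E'
from workcell import *
from h import *
state(get_obs(),[*D['NR'],60])
E
```

```text
t 0.93 tcp [ 380.5 -204.5  285.5] F [ 1.2 -0.7  0.2] w 0.2 xaxis yaw -0.212 z [-0.  0. -1.]
[479.9 -86.2  60. ] -> [ 0.1447 -0.2731  0.3051]
```

>>> arm_command(targets="0.145 -0.273 0.165 0;0.145 -0.273 0.165 0;0.145 -0.273 0.165 0;0.145 -0.273 0.165 0;0.145 -0.273 0.165 0")

```text
clock: 1.35
tool_pos: [479.7, -83.6, 199.0]
ee_rot: [-3.121, 0.323, 0.009]
force: [-0.9, -0.4, -0.4]
gripper_width: -0.1
```

>>> arm_command(targets="0 0 0 0;0 0 0 0")

```text
clock: 1.52
tool_pos: [478.8, -88.1, 203.0]
ee_rot: [3.124, -0.33, -0.003]
force: [0.5, -0.5, 0.5]
gripper_width: -0.2
```

```bash
python3 - <<'E'
from workcell import *
from h import *
state(get_obs(),[*D['NR'],45])
p,d=camera('wrist');cv2.imwrite('pics/w1.png',p[:,:,::-1])
p,d=camera('top');cv2.imwrite('pics/t1.png',p[:,:,::-1])
E
```

```text
t 1.52 tcp [478.8 -88.1 203. ] F [ 0.5 -0.5  0.5] w -0.2 xaxis yaw -0.211 z [-0.002 -0.    -1.   ]
[479.9 -86.2  45. ] -> [ 0.0018 -0.0042  0.17  ]
```

View pics/w1.png

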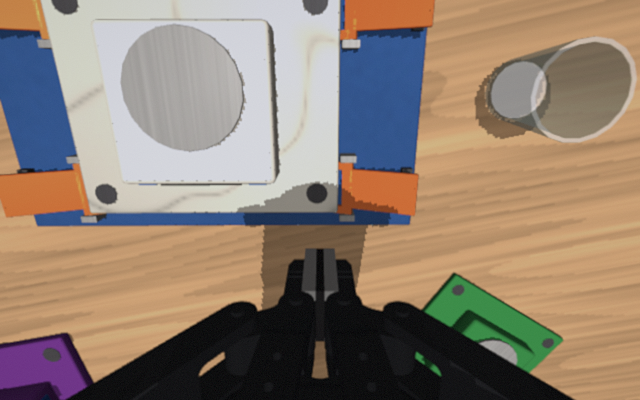

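The wrist view shows the plate square to the tool. The NR dot is at (317,193) and the NL dot at (106,194), with the shut tips at (320,252). I'll cross-check the dots with this camera.

```bash
python3 - <<'E'
from workcell import *
from h import *
c=get_calibration('wrist')
for u,v in [(317,193),(106,194),(316,3),(66,3)]: print(onz(c,u,v,28).round(1))
state(get_obs(),[*D['NR'],34])
E
```

```text
[481.6 -89.4  28. ]
[514.6  66.8  28. ]
[ 606.3 -116.    28. ]
[639.1  39.6  28. ]
t 1.62 tcp [479.2 -89.3 204.5] F [-0.1 -0.6 -0.6] w 0.1 xaxis yaw -0.213 z [ 0.001 -0.001 -1.   ]
[479.9 -86.2  34. ] -> [-1.000e-04 -6.500e-03  1.949e-01]
```

>>> arm_command(targets="0.001 -0.004 0.07 0;0.001 -0.004 0.13 0;0.001 -0.004 0.17 0;0.001 -0.004 0.185 0;0.001 -0.004 0.185 0")

```text
clock: 2.03
tool_pos: [478.6, -87.2, 109.7]
ee_rot: [-3.123, 0.336, 0.005]
force: [-0.2, -0.3, -0.5]
gripper_width: 0.1
```

>>> arm_command(targets="0 0 0 0;0 0 0 0")

```text
clock: 2.2
tool_pos: [481.6, -87.4, 113.5]
ee_rot: [3.123, -0.334, 0.006]
force: [-0.2, -0.5, 0.4]
gripper_width: -0.1
```

```bash
sed -i 's/^C=.*;YAW/C=np.array([559.8,-23.5]);YAW/' h.py; python3 - <<'E'
from workcell import *
from h import *
state(get_obs(),[*D['NR'],30])
E
```

```text
t 2.2 tcp [481.6 -87.4 113.5] F [-0.2 -0.5  0.4] w -0.1 xaxis yaw -0.213 z [ 0.004 -0.001 -1.   ]
[480.7 -87.4  30. ] -> [-0.0018  0.0004  0.0209]
```

>>> arm_command(targets="0 0 0.01 0;0 0 0.016 0;0 0 0.02 0;0 0 0.022 0;0 0 0.022 0")

```text
clock: 2.62
tool_pos: [480.5, -86.4, 100.6]
ee_rot: [3.124, -0.332, 0.001]
force: [-1.3, 0.0, 3.6]
gripper_width: -0.3
```

>>> arm_command(targets="0 0 0.002 0;0 0 0.002 0")

```text
clock: 2.78
tool_pos: [480.5, -86.4, 100.6]
ee_rot: [3.124, -0.332, 0.001]
force: [-3.9, 1.2, 7.8]
gripper_width: -0.2
```

>>> arm_command(targets="0 0 0.002 0;0 0 0.002 0")

```text
clock: 2.95
tool_pos: [480.5, -86.4, 100.5]
ee_rot: [3.124, -0.332, 0.001]
force: [-6.1, 1.1, 11.5]
gripper_width: 0.1
```

>>> arm_command(targets="0 0 0.002 0;0 0 0.002 0")

```text
clock: 3.12
tool_pos: [480.5, -86.4, 100.5]
ee_rot: [3.123, -0.332, 0.001]
force: [-7.2, 2.2, 16.9]
gripper_width: -0.1
```

NR is firm: 17 N with no give (z stays at 100.5). Next is NL.

>>> arm_command(targets="0 0 -0.06 0;0 0 -0.11 0;0 -0.08 -0.12 0;0 -0.16 -0.12 0;0 -0.24 -0.12 0")

```text
clock: 3.53
tool_pos: [498.2, -11.2, 158.1]
ee_rot: [-3.105, 0.262, -0.006]
force: [-0.4, 0.8, 0.6]
gripper_width: -0.1
```

```bash
python3 - <<'E'
from workcell import *
from h import *
state(get_obs(),[*D['NL'],38])
E
```

```text
t 3.53 tcp [498.2 -11.2 158.1] F [-0.4  0.8  0.6] w -0.1 xaxis yaw -0.169 z [ 0.006  0.025 -1.   ]
[513.7  67.1  38. ] -> [ 0.004  -0.1572  0.0983]
```

>>> arm_command(targets="0 -0.076 0 0;0 -0.076 0 0;0 -0.076 0 0;0 -0.076 0 0")

```text
clock: 3.87
tool_pos: [500.5, 3.2, 157.3]
ee_rot: [-3.094, 0.226, -0.002]
force: [-1.0, -0.3, 1.0]
gripper_width: -0.0
```

```bash
python3 - <<'E'
from workcell import *
from h import *
state(get_obs(),[*D['NL'],38])
E
```

```text
t 3.87 tcp [500.5   3.2 157.3] F [-1.  -0.3  1. ] w -0.0 xaxis yaw -0.146 z [ 0.004  0.039 -0.999]
[513.7  67.1  38. ] -> [ 0.0077 -0.1266  0.0976]
```

The tool stopped short and tilted slightly, so I'll find out why before moving on.

```bash
python3 - <<'E'
from workcell import *
from h import *
o=get_obs();print({k:np.round(o[k],3) for k in ['q','qd','joint_torque','moment','force']})
p,d=camera('scene');cv2.imwrite('pics/s2.png',p[:,:,::-1])
o=get_obs();state(o,[*D['NL'],38]);print(o['qd'])
E
```

```text
{'q': array([-1.470e-01,  2.000e-03, -2.400e-01,  1.331e+00,  3.900e-02,
        3.141e+00]), 'qd': array([-0.011, -0.002, -0.001, -0.001,  0.005, -0.002]), 'joint_torque': array([ 3.5700e-01, -3.1641e+01,  3.1607e+01,  9.0000e-03,  1.5700e-01,
       -0.0000e+00]), 'moment': array([-0.098,  0.038, -0.035]), 'force': array([-0.959, -0.275,  0.953])}
t 3.92 tcp [500.5   3.1 157.4] F [ 0.5 -0.6 -0. ] w -0.0 xaxis yaw -0.146 z [ 0.004  0.039 -0.999]
[513.7  67.1  38. ] -> [ 0.0075 -0.1268  0.0978]
[-0.00672622 -0.00178373  0.00026599 -0.00094881  0.00273063  0.00067422]
```

View pics/s2.png

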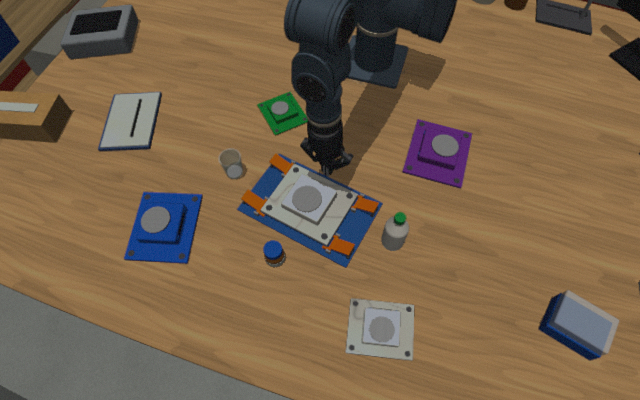

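The last joint is at its limit (3.141), and nothing was touched. A half turn gives the same fingertips with the joint well inside its range and keeps the camera away from the bottle. I'll lift and turn the other way.

>>> arm_command(targets="0 0 -0.06 -0.19;0 0 -0.06 -0.19;0 0 -0.06 -0.19;0 0 -0.06 -0.19;0 0 -0.06 -0.19")

```text
clock: 4.33
tool_pos: [500.6, 1.5, 187.9]
ee_rot: [-3.024, -0.701, -0.022]
force: [-0.1, 0.1, -0.4]
gripper_width: 0.1
```

>>> arm_command(targets="0 0 0 -0.19;0 0 0 -0.19;0 0 0 -0.19;0 0 0 -0.19;0 0 0 -0.19")

```text
clock: 4.75
tool_pos: [500.5, 1.5, 187.6]
ee_rot: [-2.689, -1.562, -0.037]
force: [-0.2, -0.3, 0.2]
gripper_width: -0.1
```

>>> arm_command(targets="0 0 0 -0.19;0 0 0 -0.19;0 0 0 -0.19;0 0 0 -0.19;0 0 0 -0.19")

```text
clock: 5.17
tool_pos: [500.5, 1.5, 187.6]
ee_rot: [-2.116, -2.29, -0.05]
force: [-0.4, -0.5, 0.8]
gripper_width: -0.3
```

>>> arm_command(targets="0 0 0 -0.19;0 0 0 -0.19;0 0 0 -0.19;0 0 0 -0.19;0 0 0 -0.19")

```text
clock: 5.58
tool_pos: [500.5, 1.5, 187.6]
ee_rot: [-1.354, -2.82, -0.058]
force: [1.2, -0.1, 0.2]
gripper_width: 0.0
```

>>> arm_command(targets="0 0 0 -0.19;0 0 0 -0.19;0 0 0 -0.19;0 0 0 -0.19;0 0 0 -0.19")

```text
clock: 6.0
tool_pos: [500.5, 1.5, 187.6]
ee_rot: [-0.467, -3.105, -0.062]
force: [0.3, -0.3, -0.6]
gripper_width: -0.0
```

```bash
python3 - <<'E'
from workcell import *
from h import *
o=get_obs();print(o['q'].round(3));state(o,[*D['NL'],38])
E
```

```text
[-0.15  -0.012 -0.193  1.391  0.04   0.148]
t 6.0 tcp [500.5   1.5 187.6] F [ 0.3 -0.3 -0.6] w -0.0 xaxis yaw 2.843 z [ 0.005  0.039 -0.999]
[513.7  67.1  38. ] -> [0.0122 0.1271 0.1583]
```

The commanded tool kept a 2° tilt. That's harmless for pressing, and the helper will allow for it.

```bash
sed -i "s/(M.inv().apply(.*/((M.inv().apply(np.array(p)-o['tool_pos'])-[0,0,73])\/500).round(4))/" h.py; sed -i "s/'z',M.as/'tip',(o['tool_pos']+73*M.as_matrix()[:,2]).round(1),'z',M.as/" h.py; python3 - <<'E'
from workcell import *
from h import *
o=get_obs();state(o,[*D['NL'],90],[*D['NL'],38])
E
```

```text
t 6.0 tcp [500.5   1.5 187.6] F [ 0.3 -0.3 -0.6] w -0.0 xaxis yaw 2.843 tip [500.8   4.4 114.7] z [ 0.005  0.039 -0.999]
[513.7  67.1  90. ] -> [0.0119 0.1254 0.0543]
[513.7  67.1  38. ] -> [0.0112 0.1214 0.1582]
```

>>> arm_command(targets="0.012 0.05 0.02 -0.028;0.012 0.1 0.04 -0.028;0.012 0.125 0.054 -0.028;0.012 0.125 0.054 -0.028;0.012 0.125 0.054 -0.028")

```text
clock: 6.42
tool_pos: [513.2, 64.7, 162.6]
ee_rot: [-0.335, -3.122, -0.061]
force: [-0.0, -0.9, 0.6]
gripper_width: -0.3
```

>>> arm_command(targets="0 0 0 0;0 0 0 0")

```text
clock: 6.58
tool_pos: [513.9, 64.0, 163.9]
ee_rot: [0.338, 3.121, 0.062]
force: [0.4, 0.7, 0.7]
gripper_width: -0.0
```

```bash
python3 - <<'E'
from workcell import *
from h import *
o=get_obs();state(o,[*D['NL'],38]);print(o['q'])
p,d=camera('wrist');cv2.imwrite('pics/w3.png',p[:,:,::-1])
E
```

```text
t 6.58 tcp [513.9  64.  163.9] F [0.4 0.7 0.7] w -0.0 xaxis yaw 2.926 tip [514.4  66.9  90.9] z [ 0.006  0.039 -0.999]
[513.7  67.1  38. ] -> [ 0.0011 -0.004   0.1058]
[-0.02418926  0.03751873 -0.19079292  1.33764634  0.03926779  0.19152694]
```

View pics/w3.png

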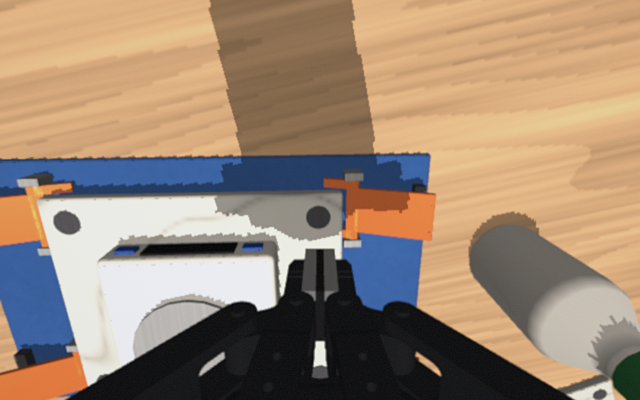

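The wrist view has the NL dot at (318,217), straight ahead of the tips at column 320, with the bottle clear at (560,290). Going down.

>>> arm_command(targets="0 -0.003 0.05 0;0 -0.004 0.09 0;0 -0.004 0.108 0;0 -0.004 0.116 0;0 -0.004 0.12 0")

```text
clock: 7.05
tool_pos: [513.3, 65.1, 103.0]
ee_rot: [-0.337, -3.123, -0.063]
force: [-0.5, 0.6, -0.3]
gripper_width: -0.2
```

>>> arm_command(targets="0 0 0.002 0;0 0 0.002 0")

```text
clock: 7.22
tool_pos: [514.4, 65.3, 103.4]
ee_rot: [0.336, 3.12, 0.063]
force: [0.1, 0.1, 1.2]
gripper_width: -0.2
```

>>> arm_command(targets="0 0 0.004 0;0 0 0.004 0")

```text
clock: 7.38
tool_pos: [514.2, 65.6, 101.1]
ee_rot: [0.336, 3.121, 0.063]
force: [-0.1, -0.1, 0.2]
gripper_width: -0.8
```

>>> arm_command(targets="0 0 0.004 0;0 0 0.004 0")

```text
clock: 7.55
tool_pos: [514.3, 65.6, 100.6]
ee_rot: [0.336, 3.12, 0.063]
force: [-3.1, -0.8, 8.6]
gripper_width: 0.0
```

>>> arm_command(targets="0 0 0.003 0;0 0 0.003 0")

```text
clock: 7.72
tool_pos: [514.3, 65.6, 100.5]
ee_rot: [0.335, 3.12, 0.062]
force: [-5.0, -0.4, 14.3]
gripper_width: -0.2
```

>>> arm_command(targets="0 0 0.003 0;0 0 0.003 0")

```text
clock: 7.88
tool_pos: [514.3, 65.6, 100.5]
ee_rot: [0.335, 3.12, 0.062]
force: [-8.7, -0.8, 20.4]
gripper_width: 0.1
```

NL is firm: 20 N with no give. Next is FL.

>>> arm_command(targets="0 0 -0.06 0;0 0 -0.11 0;-0.07 0 -0.13 0;-0.15 0 -0.13 0;-0.22 0 -0.13 0")

```text
clock: 8.3
tool_pos: [623.4, 39.5, 162.5]
ee_rot: [0.335, 3.117, 0.063]
force: [0.5, 0.9, 0.2]
gripper_width: -0.1
```

>>> arm_command(targets="-0.036 0 0 0;-0.036 0 0 0;-0.036 0 0 0;-0.036 0 0 0")

```text
clock: 8.63
tool_pos: [637.7, 36.2, 159.7]
ee_rot: [-0.336, -3.122, -0.063]
force: [-0.6, 0.3, -0.2]
gripper_width: 0.2
```

```bash
python3 - <<'E'
from workcell import *
from h import *
o=get_obs();state(o,[*D['FL'],38]);print(o['q'])
p,d=camera('wrist');cv2.imwrite('pics/w4.png',p[:,:,::-1])
E
```

```text
t 8.63 tcp [637.7  36.2 159.7] F [-0.6  0.3 -0.2] w 0.2 xaxis yaw 2.927 tip [638.   39.1  86.7] z [ 0.004  0.04  -0.999]
[638.9  40.4  38. ] -> [-0.0017 -0.0009  0.0975]
[-0.06362982  0.35377674  0.1647365   1.38062241  0.04016237  0.15058597]
```

View pics/w4.png

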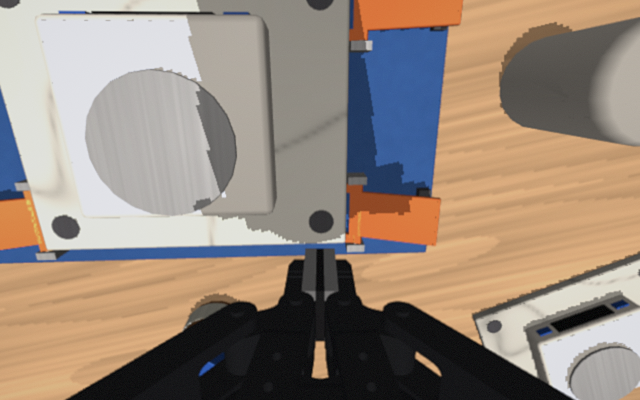

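The FL dot is at (320,221), in line with the tips.

>>> arm_command(targets="-0.002 -0.001 0.04 0;-0.002 -0.003 0.08 0;-0.002 -0.003 0.098 0;-0.002 -0.003 0.106 0;-0.002 -0.003 0.11 0")

```text
clock: 9.1
tool_pos: [638.1, 36.8, 104.1]
ee_rot: [-0.335, -3.122, -0.063]
force: [0.8, -0.3, 0.4]
gripper_width: -0.5
```

>>> arm_command(targets="0 0 0.003 0;0 0 0.003 0")

```text
clock: 9.27
tool_pos: [639.7, 36.6, 104.4]
ee_rot: [0.335, 3.121, 0.063]
force: [0.1, -0.6, 0.7]
gripper_width: 0.1
```

>>> arm_command(targets="0 0 0.003 0;0 0 0.003 0")

```text
clock: 9.43
tool_pos: [639.9, 36.5, 102.8]
ee_rot: [0.336, 3.121, 0.063]
force: [0.2, 0.4, 0.6]
gripper_width: 0.1
```

>>> arm_command(targets="0 0 0.003 0;0 0 0.003 0")

```text
clock: 9.6
tool_pos: [639.8, 36.6, 100.9]
ee_rot: [0.336, 3.121, 0.063]
force: [-0.2, 0.5, 0.6]
gripper_width: -0.3
```

>>> arm_command(targets="0 0 0.003 0;0 0 0.003 0")

```text
clock: 9.77
tool_pos: [639.9, 36.6, 100.7]
ee_rot: [0.336, 3.12, 0.063]
force: [-1.0, -0.7, 5.8]
gripper_width: -0.1
```

>>> arm_command(targets="0 0 0.003 0;0 0 0.003 0")

```text
clock: 9.93
tool_pos: [639.9, 36.6, 100.6]
ee_rot: [0.336, 3.12, 0.062]
force: [-4.3, -0.1, 10.7]
gripper_width: -0.3
```

>>> arm_command(targets="0 0 0.003 0;0 0 0.003 0")

```text
clock: 10.1
tool_pos: [639.9, 36.6, 100.6]
ee_rot: [0.336, 3.12, 0.062]
force: [-6.6, -0.4, 15.8]
gripper_width: -0.1
```

>>> arm_command(targets="0 0 0.003 0;0 0 0.003 0")

```text
clock: 10.27
tool_pos: [639.9, 36.6, 100.5]
ee_rot: [0.336, 3.119, 0.062]
force: [-9.0, -0.8, 20.0]
gripper_width: 0.2
```

FL is firm too. Now FR, which also has to be pressed to confirm it.

>>> arm_command(targets="0 0 -0.06 0;0 0 -0.11 0;0 -0.07 -0.13 0;0 -0.15 -0.13 0;0 -0.23 -0.13 0")

```text
clock: 10.68
tool_pos: [615.5, -78.6, 156.9]
ee_rot: [0.331, 3.118, 0.062]
force: [0.1, -0.2, -0.2]
gripper_width: -0.0
```

>>> arm_command(targets="0 -0.08 0 0;0 -0.08 0 0;0 -0.08 0 0;0 -0.08 0 0;0 -0.08 0 0")

```text
clock: 11.1
tool_pos: [606.3, -116.0, 153.1]
ee_rot: [0.334, 3.122, 0.064]
force: [1.3, -0.2, -0.2]
gripper_width: -0.1
```

```bash
python3 - <<'E'
from workcell import *
from h import *
o=get_obs();state(o,[*D['FR'],38]);print(o['q'])
p,d=camera('wrist');cv2.imwrite('pics/w5.png',p[:,:,::-1])
E
```

```text
t 11.1 tcp [ 606.3 -116.   153.1] F [ 1.3 -0.2 -0.2] w -0.1 xaxis yaw 2.929 tip [ 606.7 -113.1   80.1] z [ 0.005  0.04  -0.999]
[ 605.9 -114.1   38. ] -> [ 0.0007 -0.0058  0.0841]
[-0.31342684  0.30882299  0.09518943  1.36476578  0.03994938 -0.10044606]
```

View pics/w5.png

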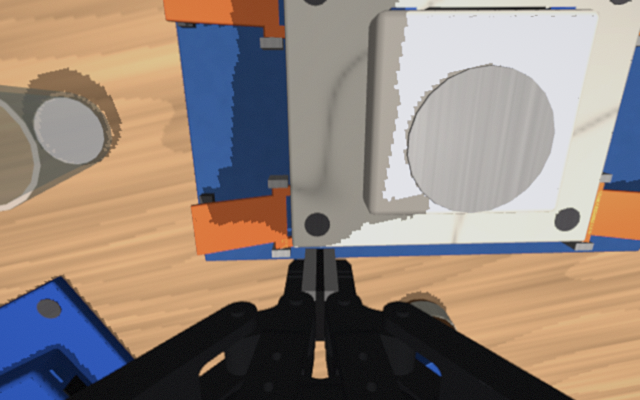

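The FR dot is at (317,224), in line with the tips. Pressing.

>>> arm_command(targets="0.001 -0.003 0.04 0;0.001 -0.005 0.07 0;0.001 -0.005 0.09 0;0.001 -0.005 0.1 0;0.001 -0.005 0.1 0")

```text
clock: 11.57
tool_pos: [604.8, -116.1, 101.7]
ee_rot: [-0.334, -3.122, -0.064]
force: [-0.3, -0.1, -0.2]
gripper_width: 0.0
```

>>> arm_command(targets="0 0 0.003 0;0 0 0.003 0")

```text
clock: 11.73
tool_pos: [605.9, -117.2, 102.3]
ee_rot: [0.335, 3.121, 0.062]
force: [0.4, 0.4, 0.4]
gripper_width: 0.3
```

>>> arm_command(targets="0 0 0.003 0;0 0 0.003 0")

```text
clock: 11.9
tool_pos: [605.9, -117.4, 100.8]
ee_rot: [0.336, 3.121, 0.063]
force: [0.6, 0.5, 1.2]
gripper_width: -0.1
```

>>> arm_command(targets="0 0 0.003 0;0 0 0.003 0")

```text
clock: 12.07
tool_pos: [605.9, -117.5, 99.7]
ee_rot: [0.336, 3.12, 0.062]
force: [-0.2, 0.3, 4.2]
gripper_width: 0.5
```

>>> arm_command(targets="0 0 0.003 0;0 0 0.003 0")

```text
clock: 12.23
tool_pos: [606.0, -117.6, 98.2]
ee_rot: [0.336, 3.12, 0.062]
force: [0.1, -0.2, 5.8]
gripper_width: 0.2
```

>>> arm_command(targets="0 0 0.003 0;0 0 0.003 0")

```text
clock: 12.4
tool_pos: [606.1, -117.6, 97.0]
ee_rot: [0.336, 3.12, 0.061]
force: [-1.1, -0.7, 6.6]
gripper_width: 0.2
```

>>> arm_command(targets="0 0 0.003 0;0 0 0.003 0")

```text
clock: 12.57
tool_pos: [606.1, -117.6, 96.0]
ee_rot: [0.336, 3.12, 0.061]
force: [-1.4, -0.3, 7.7]
gripper_width: -0.3
```

It gives. I'll continue to the hard stop so the rocking is complete.

>>> arm_command(targets="0 0 0.003 0;0 0 0.003 0")

```text
clock: 12.73
tool_pos: [606.1, -117.6, 95.8]
ee_rot: [0.336, 3.119, 0.061]
force: [-3.8, 0.8, 12.9]
gripper_width: -0.3
```

>>> arm_command(targets="0 0 0.003 0;0 0 0.003 0")

```text
clock: 12.9
tool_pos: [606.1, -117.6, 95.7]
ee_rot: [0.336, 3.119, 0.06]
force: [-5.9, 0.0, 17.9]
gripper_width: 0.2
```

>>> arm_command(targets="0 0 0.003 0;0 0 0.003 0")

```text
clock: 13.07
tool_pos: [606.2, -117.6, 95.6]
ee_rot: [0.336, 3.119, 0.06]
force: [-8.0, 1.5, 22.2]
gripper_width: -0.2
```

FR rocks: it springs down 5 mm at 4–8 N, then meets a hard stop. I'll release it and go to the FR tab.

>>> arm_command(targets="0 0 -0.05 0;0 0 -0.1 0;0 -0.06 -0.12 0;0 -0.11 -0.12 0;0 -0.11 -0.12 0")

```text
clock: 13.48
tool_pos: [593.2, -177.1, 148.2]
ee_rot: [0.342, 3.12, 0.057]
force: [0.2, 0.9, -0.3]
gripper_width: 0.0
```

>>> arm_command(targets="0 0 0 0;0 0 0 0;0 0 0 0")

```text
clock: 13.73
tool_pos: [593.0, -172.0, 146.3]
ee_rot: [-0.335, -3.122, -0.065]
force: [0.3, -0.1, 0.0]
gripper_width: 0.0
```

```bash
python3 - <<'E'
from workcell import *
from h import *
p,d=camera('wrist');cv2.imwrite('pics/w6.png',p[:,:,::-1]); c=get_calibration('wrist')
o=get_obs();state(o,[*T['FR'],36])
for n in [(205,200)]: pass
q=p.astype(int); m=(q[...,0]>150)&(q[...,0]-q[...,2]>100)&(q[...,1]<150)
for ce,s in blobs(m,200,99999): print(ce.round(0),s,onz(c,*ce,29).round(1))
E
```

```text
t 13.78 tcp [ 593.2 -171.9  146.5] F [0.9 0.6 0.2] w -0.1 xaxis yaw 2.928 tip [ 593.4 -168.9   73.5] z [ 0.004  0.041 -0.999]
[ 593.8 -170.8   36. ] -> [-0.002  -0.0066  0.0748]
[341.  13.] 2575 [ 483.1 -133.9   29. ]
[336. 227.] 3962 [ 594.9 -158.3   29. ]
```

View pics/w6.png

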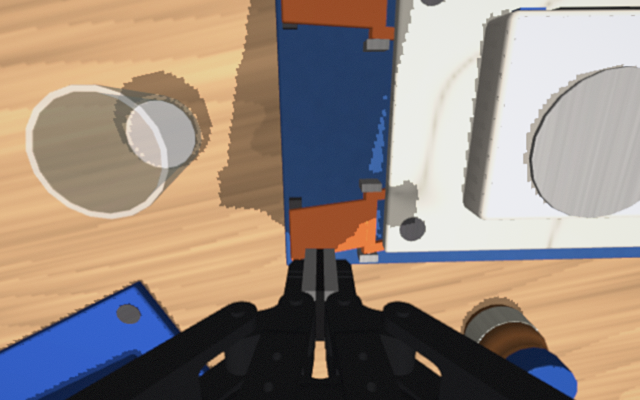

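The tips are over the FR tab (tab at about (335,227)), and the dot sits at (412,229). Pressing the tab.

>>> arm_command(targets="-0.001 -0.005 0.03 0;-0.002 -0.006 0.055 0;-0.002 -0.006 0.07 0;-0.002 -0.006 0.08 0;-0.002 -0.006 0.084 0")

```text
clock: 14.2
tool_pos: [593.1, -173.7, 104.4]
ee_rot: [-0.335, -3.121, -0.064]
force: [-3.2, 0.4, 5.5]
gripper_width: -0.2
```

>>> arm_command(targets="0 0 0.005 0;0 0 0.01 0;0 0 0.01 0")

```text
clock: 14.45
tool_pos: [593.8, -174.3, 101.6]
ee_rot: [0.336, 3.122, 0.062]
force: [-2.7, -0.6, 4.6]
gripper_width: 0.1
```

>>> arm_command(targets="0 0 0.005 0;0 0 0.01 0;0 0 0.01 0")

```text
clock: 14.7
tool_pos: [594.3, -174.9, 97.2]
ee_rot: [0.336, 3.121, 0.059]
force: [-2.6, -0.2, 5.5]
gripper_width: 0.0
```

>>> arm_command(targets="0 0 0.005 0;0 0 0.01 0;0 0 0.01 0")

```text
clock: 14.95
tool_pos: [594.4, -175.4, 92.4]
ee_rot: [0.337, 3.12, 0.057]
force: [-2.3, -2.1, 6.3]
gripper_width: 0.2
```

>>> arm_command(targets="0 0 0.004 0;0 0 0.006 0;0 0 0.006 0")

```text
clock: 15.2
tool_pos: [594.5, -175.4, 89.7]
ee_rot: [0.337, 3.12, 0.056]
force: [-2.6, -2.2, 6.4]
gripper_width: 0.0
```

>>> arm_command(targets="0 0 0.004 0;0 0 0.004 0")

```text
clock: 15.37
tool_pos: [594.6, -175.5, 89.3]
ee_rot: [0.337, 3.12, 0.055]
force: [-5.3, -1.7, 11.0]
gripper_width: 0.5
```

>>> arm_command(targets="0 0 0.004 0;0 0 0.004 0")

```text
clock: 15.53
tool_pos: [594.7, -175.5, 88.9]
ee_rot: [0.337, 3.119, 0.055]
force: [-8.4, -1.5, 18.2]
gripper_width: 0.3
```

>>> arm_command(targets="0 0 0.004 0;0 0 0.004 0")

```text
clock: 15.7
tool_pos: [594.8, -175.5, 88.7]
ee_rot: [0.337, 3.118, 0.054]
force: [-12.0, -0.8, 23.6]
gripper_width: -0.2
```

>>> arm_command(targets="0 0 0.003 0;0 0 0.003 0")

```text
clock: 15.87
tool_pos: [594.9, -175.5, 88.6]
ee_rot: [0.337, 3.118, 0.054]
force: [-12.3, 0.4, 29.7]
gripper_width: 0.4
```

>>> arm_command(targets="0 0 -0.03 0;0 0 -0.08 0;0 0 -0.15 0;0 0 -0.2 0;0 0 -0.25 0")

```text
clock: 16.28
tool_pos: [593.9, -178.4, 207.0]
ee_rot: [0.335, 3.12, 0.062]
force: [0.7, -0.3, 0.1]
gripper_width: -0.2
```

>>> arm_command(targets="0.08 0 0 0;0.16 0 -0.05 0;0.24 0 -0.05 0;0.32 0 -0.05 0;0.38 0 -0.05 0")

```text
clock: 16.7
tool_pos: [405.7, -138.2, 231.1]
ee_rot: [0.335, 3.121, 0.062]
force: [-0.7, -0.3, 0.4]
gripper_width: 0.0
```

>>> arm_command(targets="0 0 0 0;0 0 0 0;0 0 0 0;0 0 0 0;0 0 0 0")

```text
clock: 17.12
tool_pos: [408.9, -139.4, 230.7]
ee_rot: [0.335, 3.121, 0.063]
force: [0.1, 0.7, -0.2]
gripper_width: 0.0
```

```bash
python3 - <<'E'
from workcell import *
from h import *
o=get_obs();state(o)
for n in ['scene','top']:
    p,d=camera(n); a,b,c2,d2={'top':(220,110,440,260),'scene':(215,140,420,280)}[n]
    cv2.imwrite(f'pics/{n}9.png',cv2.resize(p[b:d2,a:c2,::-1],None,fx=3.6,fy=3.6,interpolation=cv2.INTER_CUBIC))
    c=get_calibration(n)
    if n=='top':
        q=p.astype(int)
        m=(q.max(2)<130)&(q.max(2)-q.min(2)<35); m[:145]=0;m[255:]=0;m[:,:255]=0;m[:,400:]=0
        for ce,s in blobs(m,12,60): print(ce.round(1),s,onz(c,*ce,28).round(1))
    d0=np.load(n+'0.npy')
    for k in T:
        for zz in [23]:
            P=np.array([*T[k],zz]); v=R.from_rotvec(c['orientation']).inv().apply(P-c['xyz']); x,y=v[0]/-v[2],-v[1]/-v[2]; f=1+c['k1']*(x*x+y*y)
            u,w=int(round(c['fx']*x*f+c['cx'])),int(round(c['fy']*y*f+c['cy']))
            s=np.s_[w-1:w+2,u-1:u+2]
            print(n,k,(u,w),'depth before/after',np.median(d0[s]).round(1),np.median(d[s]).round(1))
E
```

```text
t 17.12 tcp [ 408.9 -139.4  230.7] F [ 0.1  0.7 -0.2] w 0.0 xaxis yaw 2.928 tip [ 409.3 -136.5  157.7] z [ 0.006  0.039 -0.999]
scene NL (369, 206) depth before/after 1026.7 1027.9
scene NR (277, 161) depth before/after 1094.6 1094.1
scene FL (345, 247) depth before/after 974.5 973.9
scene FR (249, 197) depth before/after 1041.5 1056.7
[338.5 147.2] 32 [692.4 -54.7  28. ]
[301.6 168.1] 21 [637.7  41.7  28. ]
[361.6 179.8] 21 [ 605.3 -112.9   28. ]
[291. 216.] 21 [513.   68.6  28. ]
[321.9 216.6] 37 [510.9 -10.   28. ]
[352.  228.2] 21 [480.7 -86.   28. ]
top NL (270, 211) depth before/after 984.7 984.3
top NR (375, 233) depth before/after 968.9 971.2
top FL (281, 164) depth before/after 1002.1 1001.6
top FR (384, 184) depth before/after 986.7 999.9
```

View pics/top9.png

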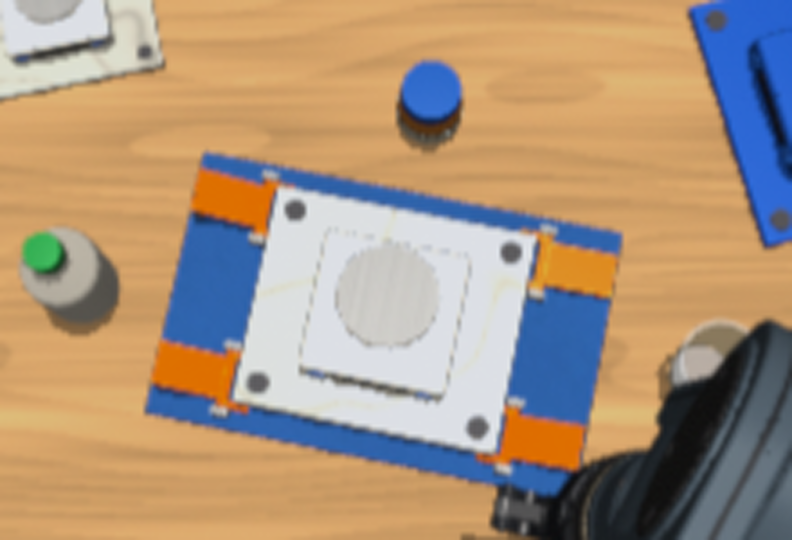

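View pics/scene9.png

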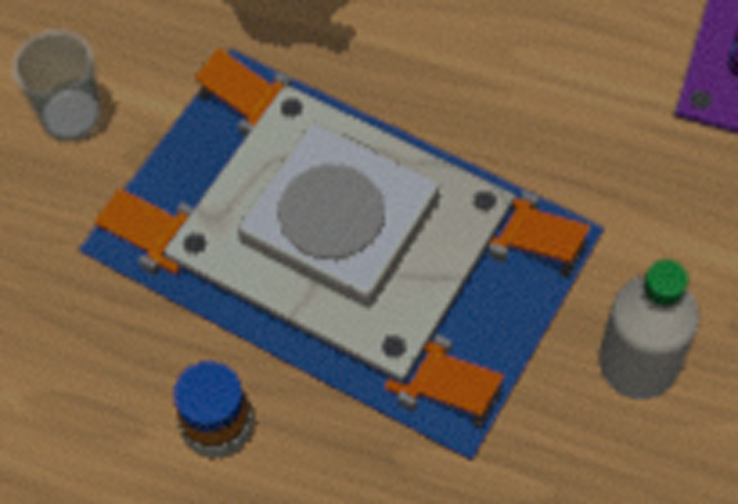

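In the top crop the FR tab at (580,270) is now flat; its depth went from 986.7 to 999.9 mm, a 13 mm drop as expected. The other three tabs are still up, the dots are within 1 mm of where they were, and the bottle, beaker and jar are standing. The arm is clear, so I'm handing in.

```bash
python3 -c "
from workcell import *
print(close_job())"
```

```text
the job is handed in; nothing more can be done
None
```

The far-right corner was the one that rocked. I pressed its shim tab flat, let go, and handed the job in at about 17 s on the robot's clock.

- **Finding the corner:** Near right, near left and far left held firm at 17–20 N. Far right sprang down 5 mm under 4–8 N, then met a hard stop.
- **Pressing the tab:** I pushed the far-right tab down to its stop at about 30 N, then backed the arm off clear of everything.
- **Last checks:** The top camera shows that tab 13 mm lower, as expected for flat. The other three tabs read within about 2 mm of their start depth. The plate's dots are within 1 mm of where they began. The bottle, beaker and jar look untouched in the last pictures. I did not press the corner again to check that it no longer rocks.
- **What went wrong on the way:** The last joint reached its range limit on the way to near left, stopping the tool short and leaving it tilted about 2°. Nothing was touched. I gave the gripper a half turn and allowed for the tilt in the later moves.

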